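# Load a fan into the screwdriving shuttle and slide it home

## Robot

A 6-joint arm with a two-finger parallel gripper is mounted at the origin on the work surface. World frame = base frame: x ahead of the robot, y to its left, z up, the work surface at z = 0. Lengths are in m, angles in rad, forces in N, time in s.
With the tool pointing down it reaches from about 0.35 to 0.975 m from the base axis. Payload 4.9 kg.
Tool frame: the origin (TCP) lies at the very end of the fingers, on their centre line; the grasp point (between the pads) lies 19 mm behind it; z points along the fingers, y is the line along which they close (so a half turn about z gives the same grasp; the last joint's range is limited). The gripper opens to 85 mm and grips with 20 to 120 N. Pads are 22 mm wide; open, the fingers measure 114 mm over their backs; the gripper's body (76 mm by 85 mm) begins 54 mm behind the grasp point. The pads swing forward as they close: fully open they stand 13 mm farther back than shut.
Start: joints at [1.083, 0.053, 1.613, -0, 1.476, -0.119], TCP at [0.225, 0.583, 0.231] pointing down, gripper open.
Joint ranges: [-3.01, 3.01], [-1.01, 2.22], [0.06, 2.58], [-1.02, 4.17], [0.09, 2.62], [-3.14, 3.14]. Speed limits (rad/s): [2.57, 2.57, 3.14, 3.14, 3.14, 3.14].

## Interface

Orientations are given as a rotation vector (axis times angle).
In Python, from station import get_obs, get_image, get_calibration, finish_job gives the robot as it stands.
- The arm moves only by the tool servo_tool, never from a script. Its argument "increments" is a list of rows, each a list of 5 numbers: the opening, from 0 (shut) to 1 (fully open), then the shift along the tool's x, y, z in mm, then the turn about the tool's z in degrees. In form: [[jaw, tx, ty, tz, spin], ...]. A call has 1 to 12 rows; each row shifts and turns the commanded pose from where the row before left it, along the tool's axes as they then stand; what a row does not reach is not made up. A row lasts 1/8 s, in which the tool goes at most 62.5 mm and 10.7 degrees, less where a joint would pass 70% of its speed; a pose out of reach is approached as far as the arm can. A call is refused whole if a number of a shift passes 62.5 or a number of a turn 10.7, either way. A call with a gripper value outside its range is refused whole. The fingers move at their own pace and stop on an object; "force" is the grip in N (left out, the last holds). Time passes only in rows, so rows that do not move let the fingers close. It gives the time, the measured TCP pose, the force, the opening and the grip force at its end, in the units of the state.
- get_obs(): the state, without advancing time (a new reading comes with each control period).
- get_image(name): name is "side" or "top"; returns the picture (400x640x3 uint8, red, green, blue); there is no depth.
- get_calibration(name): a dict with "fx", "fy", "cx", "cy" (pixels), "R" (3x3) and "t" (3): a world point X has camera coordinates R X + t. Camera axes: x right, y down, z forward; pixel columns grow to the right and rows downward; lengths in m; the calibration is good to about 2 mm. A picture is of the moment at which its call begins. get_calibration takes no time and is no camera call.
- finish_job(): hands the job in; it is judged then, once.
The state is a dict: "t": time; "q": joint angles; "dq": joint speeds; "effort": joint torques, N m; "tool_pos": TCP position; "tool_rot": TCP orientation; "contact_force": force on the tool from outside, world axes, zero at the start; "wrist_torque": the same for the moment, N m; "opening": finger opening in m; "grip_force": force on a finger pad.
Only numpy, scipy, OpenCV 4.12 (cv2) and the standard library are available. Lean on these libraries where they do the work, as an engineer would, in place of code of your own. Each camera call takes 0.05 s, during which the arm holds its last target. There are 200 camera calls.

## Task

Pull the screwdriving station's shuttle by its orange knob all the way out to the yellow loading stops, then lay the small black fan in its nest with the sticker still facing up, lowering it in rather than dropping it, and let go so it sits flat between the white corner lugs. Then slide the shuttle back under the driver head until it is fully home against the red stops, with the fan still seated. Leave the heat sink and the relay module lying where they are.

Things in the scene. Friction and masses are not known exactly. Their poses are not given: they have to be found in the camera images.
- station: Screwdriving station: aluminium base plate 160 x 380 x 12 mm, fixed to the bench, may stand turned. Origin: underside centre; y along the slide towards home, z up. At y = +130 mm a teal driver head, 44 mm thick, stands over the slide (x = 0), its bit tip 88 mm above the table, held by a beam (top 228 mm high) from a grey column 240 mm high at x = +130 mm. The head does not move.
- shuttle (a joint): Dark grey shuttle plate, 120 x 100 x 12 mm, sliding along the station's y. Value in m: 0 = fully out against the yellow loading stops, 0.16 = fully home against the red stops, nest centre right under the driver head. It stays where it is left; friction about 2.5 N.
- nest (a point): Centre of the nest's floor on the shuttle's top face, 34 mm above the table. Axes as the station's: y along the slide towards home, z up. Four white L-shaped corner lugs, 8 mm high, 5 mm thick, enclose a square of 65 x 65 mm aligned with x and y; the middle 42 mm of each side is open.
- knob (a point): Middle of the grip of the orange upright round knob, 26 mm diameter, on the shuttle's tongue, 125 mm from the nest centre towards -y of the nest. 62 mm above the table; the knob's top is 20 mm higher, at 82 mm, its foot (the tongue's top face) at 34 mm. Same axes as nest; moves with the shuttle.
- fan: Small square black cooling fan, 60 x 60 x 25 mm, 90 g, with a round white and blue sticker on its hub. Origin: centre of its underside; z up through the sticker side, x and y along its sides. Lies sticker up on the red foam sheet (3 mm thick, firm) to the robot's right; any quarter turn of it fits the nest.
- heatsink: Bare aluminium finned heat sink, 50 x 50 x 22 mm, loose on the red foam sheet. Origin: centre of its underside. Bystander, to be left alone.
- module: Small green circuit board 65 x 45 mm with a blue relay (21 mm high), white connector and capacitor, loose on the red foam sheet. Origin: centre of its underside. Bystander, to be left alone.
Not all that is in view belongs to the job. Of the things like the fan, leave any that is purple; of the rest the larger one is meant.

How it is judged:
On the way, in this order (a step that is already met when the one before it is completed fails the run):
1. the shuttle is pulled out to its loading stops (within 6 mm) (value of joint shuttle below 0.006 m), for 0.1 s.
2. with the shuttle out, the fan is lowered into the nest while still held (underside within 12 mm of the nest floor) (value of joint shuttle below 0.02 m and contact force between the fingers and fan above 0.5 N and z of fan in the frame of nest below 0.012 m and horizontal distance between fan and nest below 0.015 m), for 0.05 s.
3. with the shuttle still out, the fan lies flat in the nest and is let go (value of joint shuttle below 0.02 m and x of fan in the frame of nest between -0.006 and 0.006 m and y of fan in the frame of nest between -0.006 and 0.006 m and z of fan in the frame of nest between -0.003 and 0.003 m and angle between fan's own z axis and vertical below 0.06 rad and contact force between the fingers and fan below 0.1 N), for 0.2 s.
At the end, for the whole second after the job is handed in: The shuttle is home, within 5 mm of the red stops (joint above 0.155 m); the fan lies sticker up in the nest: centre within 6 mm across and along, underside within 3 mm of the nest floor, tilted less than 0.06 rad, at rest and released (value of joint shuttle above 0.155 m and x of fan in the frame of nest between -0.006 and 0.006 m and y of fan in the frame of nest between -0.006 and 0.006 m and z of fan in the frame of nest between -0.003 and 0.003 m and angle between fan's own z axis and vertical below 0.06 rad and contact force between the fingers and fan below 0.1 N and linear speed of fan below 0.02 m/s); the robot touches nothing.
It fails at once if the heat sink is moved more than 20 mm (distance of heatsink from where it was at the start of the episode above 0.02 m).
It fails at once if the relay module is moved more than 20 mm (distance of module from where it was at the start of the episode above 0.02 m).
It fails at once if the fan is turned over or stood on edge (angle between fan's own z axis and vertical above 0.8 rad).
It also fails if it takes over 67 s, if anything falls off the work surface, if the arm or the gripper's body presses on something with over 40 N, if the wrist force passes 120 N, or if a joint passes its speed limit or range.

## Working session

There is one attempt and no reset: what is moved stays moved. The work goes in short steps, Python scripts to look and compute and a tool call to move; the robot and the scene stay as the last step left them, time stands still between calls to the robot, and variables do not carry over. Pictures are saved under pics/ and viewed, at most 10 in all, crops included, and the job is handed in when it is done.

Besides the shell and the picture viewer there is one more tool, called as a command line: name --pt "numbers of a row" for each row, then --argument value for the rest. servo_tool: Moves the arm, as the interface text tells. Its arguments: {"type":"object","properties":{"increments":{"type":"array"},"force":{"type":"number"}},"required":["increments"]}

```bash
mkdir -p pics
cat > h.py <<'E'
import numpy as np, cv2
from station import get_obs,get_image,get_calibration
def ray(n,uv,z):
    c=get_calibration(n);R=np.array(c["R"]);t=np.array(c["t"])
    d=R.T@np.array([(uv[0]-c["cx"])/c["fx"],(uv[1]-c["cy"])/c["fy"],1]);o=-R.T@t
    return o+d*(z-o[2])/d[2]
def proj(n,X):
    c=get_calibration(n);p=np.array(c["R"])@np.array(X)+np.array(c["t"])
    return (c["fx"]*p[0]/p[2]+c["cx"],c["fy"]*p[1]/p[2]+c["cy"])
def save(n,f):
    im=get_image(n)[:,:,::-1].copy();cv2.imwrite(f,im);return im
E
python3 - <<'E'
from h import *
for n in("top","side"):
    save(n,f"pics/{n}0.png");c=get_calibration(n);print(n,-np.array(c["R"]).T@c["t"],c["fx"])
print(get_obs()["tool_pos"],get_obs()["tool_rot"],get_obs()["t"])
E
```

```text
top [ 0.28399614 -0.16148964  1.01259675] 425.9560467688428
side [-0.20379187 -0.9574191   0.77398142] 489.810019554006
[0.22502357 0.58248476 0.23019055] [-5.75924634e-01 -3.08777623e+00  2.72060261e-03] 0.1
```

View pics/top0.png

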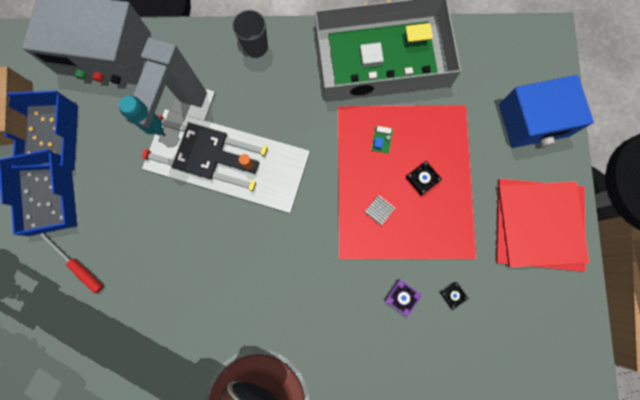

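View pics/side0.png

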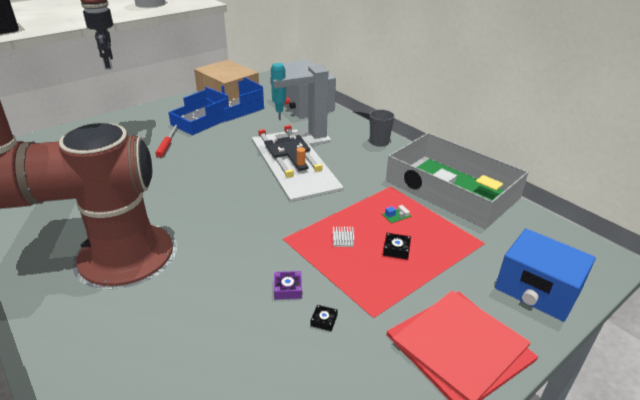

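Candidates for the fan: the black one on the foam at top (424,178), the small black one at (454,295), and the purple one at (403,297). Purple is excluded. Of the other two, the one on the foam is larger, so it is the one meant. I'll measure it and confirm with an enlarged crop. The knob is at about (245,160).

Run:
```python
from h import *
im=cv2.imread("pics/top0.png");g=get_calibration
hsv=cv2.cvtColor(im,cv2.COLOR_BGR2HSV)
def comps(m,lo,box):
    x0,y0,x1,y1=box;k=np.zeros_like(m);k[y0:y1,x0:x1]=m[y0:y1,x0:x1]
    n,l,s,c=cv2.connectedComponentsWithStats(k)
    return [(l==i,s[i],c[i]) for i in range(1,n) if s[i][4]>=lo]
S=(140,90,315,215)
o=cv2.inRange(hsv,(5,150,120),(18,255,255))
for _,s,c in comps(o,15,S): print("knob",s,c,ray("top",c,.082))
y=cv2.inRange(hsv,(22,120,120),(35,255,255))
for _,s,c in comps(y,5,S): print("yel",s,c,ray("top",c,.03))
r=cv2.inRange(hsv,(0,150,100),(4,255,255))
for _,s,c in comps(r,5,S): print("red",s,c,ray("top",c,.03))
w=cv2.inRange(hsv,(0,0,150),(180,60,255))
for _,s,c in comps(w,4,(175,120,228,182)): print("lug",s,c,ray("top",c,.042))
# shuttle plate dark
d=cv2.inRange(hsv,(0,0,0),(180,255,75))
for name,box,z in(("fan",(400,155,450,200),.028),("small",(435,275,475,315),.02)):
    m=(d.copy());k=np.zeros_like(m);x0,y0,x1,y1=box;k[y0:y1,x0:x1]=m[y0:y1,x0:x1]
    P=np.array([ray("top",(q[0][0],q[0][1]),z)[:2] for q in cv2.findNonZero(k)],np.float32)
    print(name,cv2.minAreaRect(P*1000))
    st=cv2.inRange(hsv,(0,0,170),(180,90,255))|cv2.inRange(hsv,(95,100,60),(125,255,255))
    for _,s,c in comps(st,10,box): print(" sticker",s,c,ray("top",c,z))
a=cv2.resize(im[150:210,390:460],None,fx=8,fy=8,interpolation=cv2.INTER_CUBIC)
b=cv2.resize(im[115:195,140:270],None,fx=5,fy=5,interpolation=cv2.INTER_CUBIC)
c=np.zeros((480,800,3),np.uint8);c[:,:400]=cv2.resize(im[150:210,395:445],(400,480));
c[:300,400:]=cv2.resize(im[110:207,140:270],(400,300),interpolation=cv2.INTER_CUBIC)
cv2.imwrite("pics/crop.png",c)
```

```text
knob [239 155  11  11  91] [243.9010989  159.81318681] [0.53913176 0.02822504 0.082     ]
yel [261 146   6  10  38] [263.71052632 150.34210526] [ 0.57658375 -0.00807788  0.03      ]
yel [249 181   6   9  37] [251.72972973 185.21621622] [0.49128154 0.01831559 0.03      ]
red [158 115   4   4   7] [159.71428571 116.42857143] [0.66406825 0.24864759 0.03      ]
red [142 149   7   9  37] [145.13513514 153.43243243] [0.57057132 0.27760729 0.03      ]
lug [180 120  48  23 275] [207.30909091 125.51636364] [0.63561743 0.12714629 0.042     ]
lug [175 131   9  25  79] [178.48101266 140.82278481] [0.59778371 0.1944362  0.042     ]
lug [187 131   7   6  21] [189.42857143 132.76190476] [0.61772185 0.16928113 0.042     ]
lug [211 137   7   8  29] [214.34482759 139.93103448] [0.59945616 0.10859877 0.042     ]
lug [223 144   5   8  29] [225.5862069  147.51724138] [0.58050871 0.08096056 0.042     ]
lug [178 154   6   7  22] [180.27272727 157.40909091] [0.55682359 0.18773433 0.042     ]
lug [201 161   9   7  32] [205.5  164.75] [0.53857499 0.12685434 0.042     ]
lug [175 164  53  18 456] [204.49561404 175.43421053] [0.51272702 0.1279834  0.042     ]
fan ((507.4600524902344, -386.12841796875), (55.47087097167969, 62.183311462402344), 37.632301330566406)
 sticker [419 172  11  11  91] [424.20879121 176.95604396] [ 0.5097457  -0.38907048  0.028     ]
small ((237.59466552734375, -444.67230224609375), (46.864688873291016, 46.35890579223633), 32.285987854003906)
 sticker [451 292   8   8  56] [454.66071429 295.41071429] [ 0.23663548 -0.44727692  0.02      ]
```

View pics/crop.png

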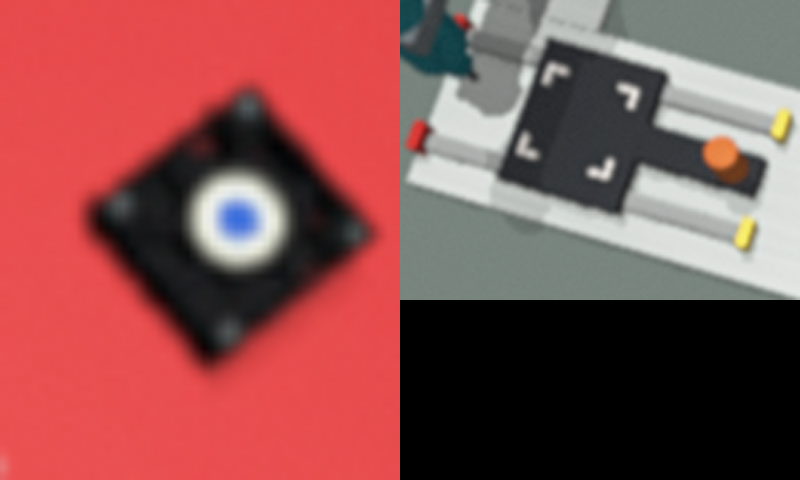

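The crop confirms the large black fan with its sticker at (424,177), lying on the foam. The knob top is at (244,160) and the four lugs are clearly visible. Next I'll cross-check with the side view and work out the deltas.

```bash
cat >> h.py <<'E'
from scipy.spatial.transform import Rotation as Ro
def go(*targets,psi=None):
    o=get_obs();R=Ro.from_rotvec(o["tool_rot"]).as_matrix();p=np.array(o["tool_pos"])
    print("pos",p.round(4),"yaw_y",np.degrees(np.arctan2(R[1,1],R[0,1])).round(2),"op",o["opening"],"grip",o["grip_force"],"t",o["t"],"q",np.round(o["q"],2))
    if psi is not None: print("spin",np.degrees(np.arctan2(R[1,1],R[0,1]))-psi)
    for T in targets:
        print("d_tool mm",(R.T@(np.array(T)-p)*1000).round(1));p=np.array(T)
E
python3 - <<'E'
from h import *
im=cv2.imread("pics/side0.png");hsv=cv2.cvtColor(im,cv2.COLOR_BGR2HSV)
for nm,X in(("fan",(.51,-.389,.028)),("knob",(.539,.028,.062)),("nest",(.578,.148,.034))): print(nm,np.round(proj("side",X),1))
x0,y0,x1,y1=382,230,415,262
k=np.zeros(hsv.shape[:2],np.uint8);m=cv2.inRange(hsv,(0,0,170),(180,90,255))|cv2.inRange(hsv,(95,100,60),(125,255,255));k[y0:y1,x0:x1]=m[y0:y1,x0:x1]
n,l,s,c=cv2.connectedComponentsWithStats(k);i=1+s[1:,4].argmax();print(s[i],c[i],ray("side",c[i],.028))
o=cv2.inRange(hsv,(5,150,100),(18,255,255));k[:]=0;k[130:180,280:320]=o[130:180,280:320];s=cv2.boundingRect(k);M=cv2.moments(k,True);print("knob side",s,ray("side",(M["m10"]/M["m00"],M["m01"]/M["m00"]),.060))
# fan yaw: non-red in top
t=cv2.imread("pics/top0.png").astype(int);k[:]=0;k[155:205,400:450]=(t[155:205,400:450,2]<140)*255
c=max(cv2.findContours(k,0,2)[0],key=cv2.contourArea)
P=np.array([ray("top",q[0],.028)[:2]*1000 for q in c],np.float32);print(cv2.minAreaRect(P))
print(cv2.minAreaRect(c), cv2.approxPolyDP(c,4,True)[:,0].tolist())
go((.40,.17,.2),(.540,.028,.15),(.540,.028,.047),psi=73.3)
E
```

```text
fan [397.4 241. ]
knob [300.2 154.8]
nest [287.  143.6]
[392 239  11   7  63] [397.14285714 242.07936508] [ 0.50678184 -0.39126913  0.028     ]
knob side (297, 148, 9, 17) [0.53775753 0.02537424 0.06      ]
((507.66461181640625, -386.2467956542969), (59.54832077026367, 65.67961120605469), 37.349205017089844)
((423.0853576660156, 177.73171997070312), (25.612497329711914, 27.330408096313477), 51.34019470214844) [[426, 161], [406, 175], [420, 195], [441, 179]]
pos [0.225  0.5825 0.2302] yaw_y 68.87 op 0.08517194849915757 grip 0.0 t 0.1 q [ 1.08  0.05  1.61  0.    1.48 -0.12]
spin -4.4305283148624
d_tool mm [-311.9 -321.6   30.7]
d_tool mm [-181.8  -81.9   50.1]
d_tool mm [ -0.    0.2 103. ]
```

servo_tool --pt "1 -31 -32 3 0" --pt "1 -31 -32 3 0" --pt "1 -31 -32 3 0" --pt "1 -31 -32 3 0" --pt "1 -31 -32 3 0" --pt "1 -31 -32 3 0" --pt "1 -31 -32 3 0" --pt "1 -31 -32 3 0" --pt "1 -31 -32 3 0" --pt "1 -31 -32 3 0"

```text
t: 1.35
tool_pos: [0.3992, 0.1713, 0.2008]
tool_rot: [-0.576, -3.088, 0.0]
contact_force: [0.5, 0.3, -0.3]
opening: 0.0858
grip_force: 0.0
```

servo_tool --pt "1 -30 -14 8 0" --pt "1 -30 -14 8 0" --pt "1 -30 -14 8 0" --pt "1 -30 -14 8 0" --pt "1 -30 -14 8 0" --pt "1 -30 -14 8 0" --pt "1 0 0 0 -4.4" --pt "1 0 0 0 0" --pt "1 0 0 0 0"

```text
t: 2.48
tool_pos: [0.5364, 0.0297, 0.1532]
tool_rot: [-0.458, -3.108, -0.0]
contact_force: [-0.2, -0.2, -0.6]
opening: 0.0856
grip_force: 0.0
```

Run:
```python
from h import *
go((.539,.027,.15),(.539,.027,.047),psi=73.3)
```

```text
pos [0.5364 0.0297 0.1532] yaw_y 73.23 op 0.08560988827880392 grip 0.0 t 2.475 q [-0.08 -0.1   1.89  0.    1.35 -1.36]
spin -0.06939701898885176
d_tool mm [-3.2 -1.9  3.2]
d_tool mm [ -0.   0. 103.]
```

servo_tool --pt "1 -3 -2 6 0" --pt "1 0 0 25 0" --pt "1 0 0 25 0" --pt "1 0 0 25 0" --pt "1 0 0 25 0" --pt "0.15 0 0 0 0" --pt "0.15 0 0 0 0" --pt "0.15 0 0 0 0" --pt "0.15 0 0 0 0" --pt "0.15 0 0 0 0" --pt "0.15 0 0 0 0" --force 40

```text
t: 3.85
tool_pos: [0.5404, 0.027, 0.0492]
tool_rot: [0.457, 3.105, 0.002]
contact_force: [-1.2, 2.3, 5.9]
opening: 0.0246
grip_force: 39.4
```

servo_tool --pt "0.15 0 -10 0 0" --pt "0.15 0 -15 0 0" --pt "0.15 0 -15 0 0" --pt "0.15 0 -15 0 0" --pt "0.15 0 -15 0 0" --pt "0.15 0 -12 0 0" --pt "0.15 0 -8 0 0" --pt "0.15 0 -5 0 0" --pt "0.15 0 0 0 0" --pt "0.15 0 0 0 0"

```text
t: 5.1
tool_pos: [0.5144, -0.0587, 0.0492]
tool_rot: [0.457, 3.103, 0.019]
contact_force: [7.2, 24.3, 5.9]
opening: 0.0249
grip_force: 41.7
```

servo_tool --pt "0.15 0 4 0 0" --pt "1 0 0 0 0" --pt "1 0 0 0 0" --pt "1 0 0 0 0" --pt "1 0 0 0 0" --pt "1 0 0 -25 0" --pt "1 0 0 -35 0" --pt "1 0 0 -35 0" --pt "1 0 0 0 0"

```text
t: 6.22
tool_pos: [0.5151, -0.0612, 0.1461]
tool_rot: [0.456, 3.101, -0.001]
contact_force: [-0.3, -0.3, 0.1]
opening: 0.0855
grip_force: 0.0
```

Run:
```python
from h import *
im=save("top","pics/top1.png")
hsv=cv2.cvtColor(im,cv2.COLOR_BGR2HSV)
w=cv2.inRange(hsv,(0,0,150),(180,60,255));k=np.zeros_like(w)
k[125:205,190:275]=w[125:205,190:275]
n,l,s,c=cv2.connectedComponentsWithStats(k)
for i in range(1,n):
    if 10<s[i][4]<80: print(c[i],s[i][4],ray("top",c[i],.042))
cv2.imwrite("pics/c1.png",cv2.resize(im[110:210,140:300],(800,500)))
go((.508,-.390,.10),(.508,-.390,.002),psi=38)
```

```text
pos [ 0.5137 -0.0609  0.1437] yaw_y 73.26 op 0.0850079323003299 grip 0.0 t 6.275 q [-0.26 -0.14  1.95 -0.    1.33 -1.54]
spin 35.255062789548916
d_tool mm [ -89.2 -316.8   44. ]
d_tool mm [ 0.3  0.  98. ]
```

View pics/c1.png

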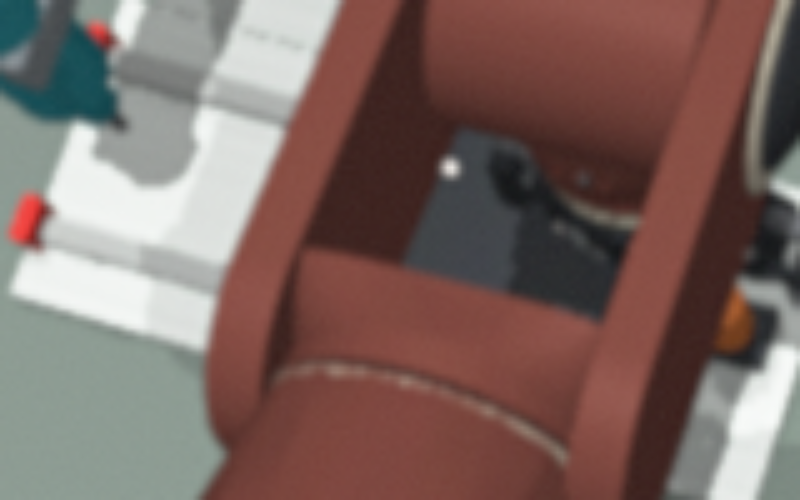

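The arm covers the station here. The shuttle has moved out, with the knob at the right edge of the crop at (735,320). I'll recheck once the arm is out of the way.

servo_tool --pt "1 -11 -39.5 0 0" --pt "1 -11 -39.5 0 0" --pt "1 -11 -39.5 4 0" --pt "1 -11 -39.5 4 0" --pt "1 -11 -39.5 6 0" --pt "1 -11 -39.5 10 0" --pt "1 -11 -39.5 10 0" --pt "1 -11 -39.5 10 0" --pt "1 0 0 0 10" --pt "1 0 0 0 10" --pt "1 0 0 0 10" --pt "1 0 0 0 5.2"

```text
t: 7.78
tool_pos: [0.5049, -0.3875, 0.0957]
tool_rot: [-1.379, -2.818, -0.002]
contact_force: [-0.1, -0.6, 0.4]
opening: 0.0854
grip_force: 0.0
```

Run:
```python
from h import *
im=save("top","pics/top2.png");sd=save("side","pics/side2.png")
hsv=cv2.cvtColor(im,cv2.COLOR_BGR2HSV)
w=cv2.inRange(hsv,(0,0,150),(180,60,255));k=np.zeros_like(w)
k[125:205,190:275]=w[125:205,190:275]
n,l,s,c=cv2.connectedComponentsWithStats(k)
for i in range(1,n):
    if 10<s[i][4]<80: print(c[i],s[i][4],ray("top",c[i],.042))
o=cv2.inRange(hsv,(5,150,120),(18,255,255));o[:,:150]=0;o[:,320:]=0;o[:90]=0;o[220:]=0
n,l,s,c=cv2.connectedComponentsWithStats(o);i=1+s[1:,4].argmax();print("knob",c[i],ray("top",c[i],.082))
v=np.zeros((560,700,3),np.uint8);v[:280]=cv2.resize(im[110:210,150:400],(700,280));v[280:]=cv2.resize(sd[180:280,300:550],(700,280))
cv2.imwrite("pics/c2.png",v)
go((.508,-.390,.10),(.508,-.390,.002),psi=38)
```

```text
[226.17948718 143.48717949] 39 [0.59045913 0.0799359  0.042     ]
[251.0952381  150.57142857] 42 [0.57262483 0.01999582 0.042     ]
[217.33333333 168.25641026] 39 [0.5299146 0.0984649 0.042    ]
[242.71428571 175.73809524] 42 [0.51154804 0.03795257 0.042     ]
knob [283.42857143 172.41071429] [ 0.5093863  -0.06180583  0.082     ]
pos [ 0.505  -0.3876  0.096 ] yaw_y 38.07 op 0.08543043491634603 grip 0.0 t 7.875 q [-0.77  0.2   1.69 -0.    1.26 -1.44]
spin 0.06698918252876496
d_tool mm [-3.7  0.8 -4. ]
d_tool mm [-0.3  0.1 98. ]
```

View pics/c2.png

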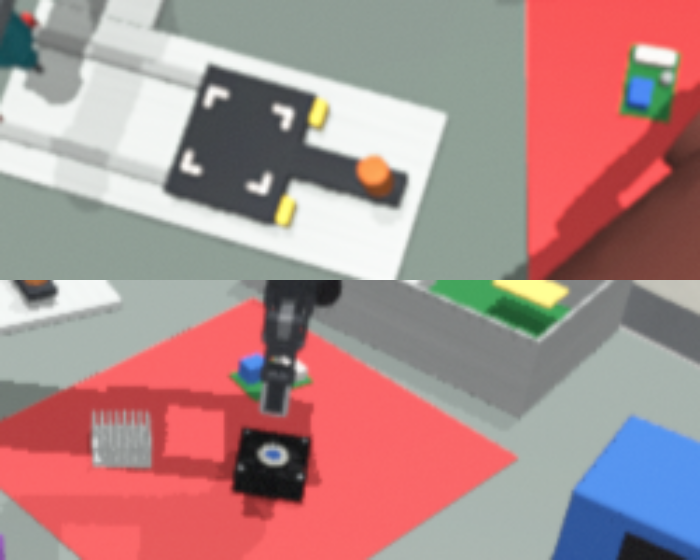

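The top crop shows the shuttle against both yellow stops. In the side crop the fingers are above the fan, with the heat sink and module well clear. Now the grasp.

servo_tool --pt "1 -3.5 1 0 0" --pt "1 0 0 20 0" --pt "1 0 0 25 0" --pt "1 0 0 25 0" --pt "1 0 0 15 0" --pt "1 0 0 9 0" --pt "1 0 0 0 0" --pt "0.4 0 0 0 0" --pt "0.4 0 0 0 0" --pt "0.4 0 0 0 0" --pt "0.4 0 0 0 0" --pt "0.4 0 0 0 0" --force 30

```text
t: 9.38
tool_pos: [0.5099, -0.3913, 0.0058]
tool_rot: [1.374, 2.822, -0.001]
contact_force: [-0.3, 0.9, 5.5]
opening: 0.0594
grip_force: 35.0
```

servo_tool --pt "0.4 0 0 -10 0" --pt "0.4 0 0 -20 0" --pt "0.4 0 0 -30 0" --pt "0.4 0 0 -30 0" --pt "0.4 0 0 -20 0" --pt "0.4 0 0 -10 0" --pt "0.4 0 0 0 -9" --pt "0.4 0 0 0 -9" --pt "0.4 0 0 0 -9" --pt "0.4 0 0 0 -8.2" --pt "0.4 0 0 0 0"

```text
t: 10.75
tool_pos: [0.5086, -0.3901, 0.1233]
tool_rot: [-0.459, -3.106, -0.002]
contact_force: [0.2, -0.3, -1.3]
opening: 0.0593
grip_force: 34.2
```

Run:
```python
from h import *
sd=save("side","pics/side3.png");hsv=cv2.cvtColor(sd,cv2.COLOR_BGR2HSV)
# lugs in side view at out position
for X in((.5905,.0799),(.5726,.02),(.5299,.0985),(.5115,.0380)): print(np.round(proj("side",(*X,.042)),1),end=" ")
w=cv2.inRange(hsv,(0,0,140),(180,70,255));w[:, :250]=0;w[:,340:]=0;w[:120]=0;w[200:]=0
n,l,s,c=cv2.connectedComponentsWithStats(w);print()
for i in range(1,n):
    if 4<s[i][4]<90: print(c[i].round(1),s[i],ray("side",c[i],.041).round(4))
o=get_obs();p=np.array(o["tool_pos"]);print(proj("side",p),proj("side",p+[0,0,.022]))
x,y=map(int,proj("side",p))
v=np.zeros((560,800,3),np.uint8);v[:,:400]=cv2.resize(sd[y-70:y+42,x-40:x+40],(400,560));v[:350,400:]=cv2.resize(sd[120:190,250:330],(400,350));cv2.imwrite("pics/c3.png",v);print(x,y)
go((.5505,.0600,.13),psi=73.2)
```

```text
[303.4 148.6] [311.  158.3] [283.6 152.2] [290.6 162.4] 
[310.3 159.8] [308 157   6   6  25] [0.5666 0.0159 0.041 ]
[290.9 163.4] [288 161   7   6  30] [0.5097 0.0343 0.041 ]
(np.float64(401.81928687193874), np.float64(208.92810045625404)) (np.float64(402.91245357913914), np.float64(200.95827668251144))
401 208
pos [ 0.5087 -0.3901  0.1235] yaw_y 73.13 op 0.05962247063091604 grip 34.22849714756012 t 10.8 q [-0.77  0.18  1.66 -0.    1.3  -2.05]
spin -0.06820954500567211
d_tool mm [ 90.6 442.9  -6.1]
```

View pics/c3.png

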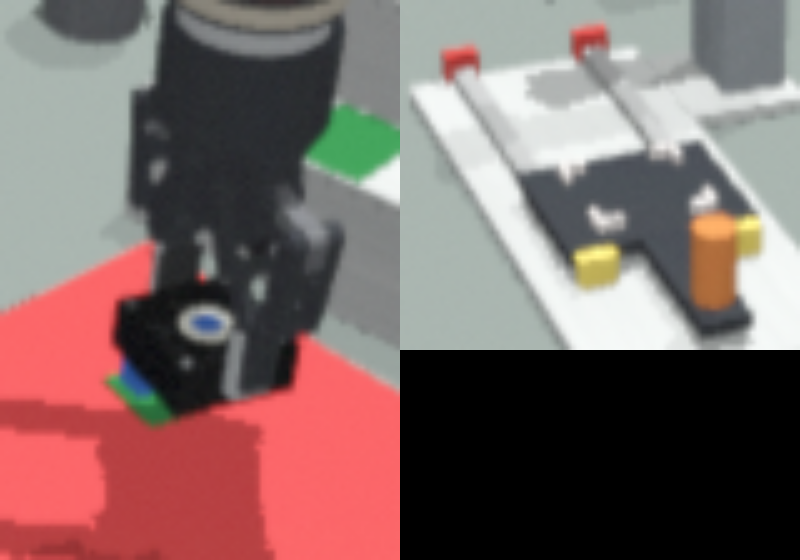

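The fan is held level with the sticker up; the sticker is at side pixel (402,203). The empty nest is against the yellow stops.

servo_tool --pt "0.4 5 20 -1 0" --pt "0.4 8 40 -1 0" --pt "0.4 8 40 -1 0" --pt "0.4 8 40 -1 0" --pt "0.4 8 40 -1 0" --pt "0.4 8 40 -1 0" --pt "0.4 8 40 0 0" --pt "0.4 8 40 0 0" --pt "0.4 8 40 0 0" --pt "0.4 8 40 0 0" --pt "0.4 7 40 0 0" --pt "0.4 3 23 0 0"

```text
t: 12.3
tool_pos: [0.5524, 0.0616, 0.1302]
tool_rot: [-0.455, -3.108, -0.001]
contact_force: [0.1, -0.3, -1.6]
opening: 0.0596
grip_force: 34.2
```

servo_tool --pt "0.4 0 0 25 0" --pt "0.4 0 0 25 0" --pt "0.4 0 0 15 0" --pt "0.4 0 0 0 0"

```text
t: 12.8
tool_pos: [0.5519, 0.0592, 0.064]
tool_rot: [-0.457, -3.105, 0.0]
contact_force: [-0.2, -0.8, -1.0]
opening: 0.0591
grip_force: 34.2
```

Run:
```python
from h import *
print("sticker earlier side", ray("side",(402.4,202.6),.1457).round(4))
sd=save("side","pics/side4.png");hsv=cv2.cvtColor(sd,cv2.COLOR_BGR2HSV)
tp=save("top","pics/top4.png")
v=np.zeros((600,800,3),np.uint8);v[:,:]=cv2.resize(sd[115:190,250:350],(800,600),interpolation=cv2.INTER_CUBIC);cv2.imwrite("pics/c4.png",v)
go((.5529,.0596,.037),psi=73.2)
```

```text
sticker earlier side [ 0.5029 -0.394   0.1457]
pos [0.5537 0.0589 0.0661] yaw_y 73.25 op 0.05938874150343595 grip 34.200886487960815 t 12.9 q [-0.03  0.05  1.9   0.    1.18 -1.31]
spin 0.05374018858398699
d_tool mm [ 1.   0.5 29.1]
```

View pics/c4.png

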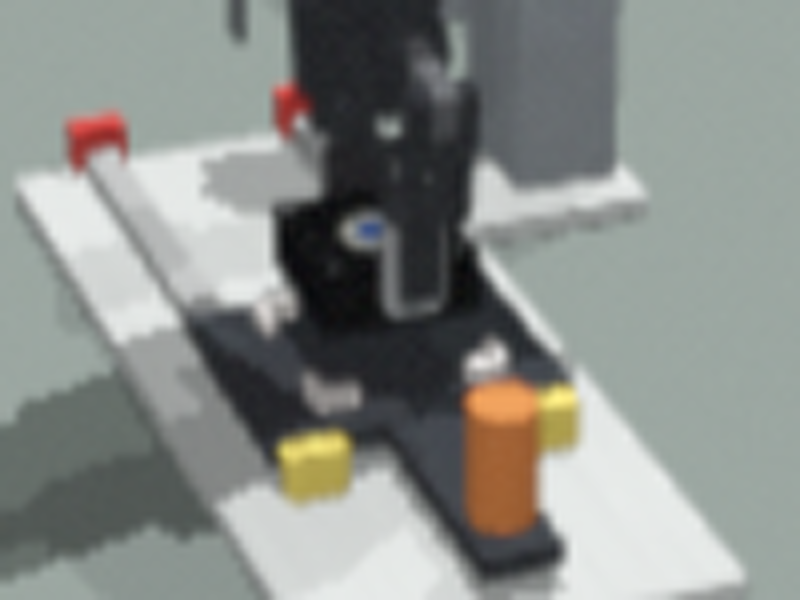

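Run:
```python
from h import *
xs=np.array([.9577,-.288]);u=np.array([.288,.9577])
f=lambda p:(1000*np.array([p[:2]@xs,p[:2]@u])).round(1)
for n,uv,z in(("fanL",(290.25,156.25),.063),("fanR",(310,153.1),.063),("lugL",(290.9,163.4),.041),("lugR",(310.3,159.8),.041),("stk",(250+368/8,115+231/8),.088),("sideknobtop",(250+502/8,115+400/8),.082)): print(n,f(ray("side",uv,z)))
print("tcp",f(np.array(get_obs()["tool_pos"])))
tp=cv2.imread("pics/top4.png");hsv=cv2.cvtColor(tp,cv2.COLOR_BGR2HSV)
w=cv2.inRange(hsv,(0,0,150),(180,60,255));w[:,:190]=0;w[:,275:]=0;w[:125]=0;w[205:]=0
n,l,s,c=cv2.connectedComponentsWithStats(w)
for i in range(1,n):
    if 8<s[i][4]<90: print(c[i].round(1),s[i][4],f(ray("top",c[i],.041)),f(ray("top",c[i],.088)))
```

```text
fanL [477.9 183. ]
fanR [537.6 179.6]
lugL [478.2 179.5]
lugR [538.2 178.4]
stk [503.3 203.4]
sideknobtop [508.6  85.6]
tcp [513.3 215.8]
[193.  144.6] 46 [517.8 322.1] [508.1 303. ]
```

The fan's position against the lugs agrees within about 1 mm in the side view: near lower corners at (290,156) and (310,153), lugs at (291,163) and (310,160). Lowering it now.

servo_tool --pt "0.4 0 0 8 0" --pt "0.4 0 0 8 0" --pt "0.4 0 0 4 0" --pt "0.4 0 0 3 0" --pt "0.4 0 0 2 0" --pt "0.4 0 0 0 0"

```text
t: 13.65
tool_pos: [0.5533, 0.0588, 0.0402]
tool_rot: [-0.457, -3.108, -0.0]
contact_force: [-0.2, 0.0, -1.7]
opening: 0.0594
grip_force: 34.2
```

servo_tool --pt "0.4 0 0 1.5 0" --pt "0.4 0 0 1 0" --pt "0.4 0 0 0 0"

```text
t: 14.02
tool_pos: [0.5532, 0.0588, 0.0377]
tool_rot: [-0.457, -3.108, 0.0]
contact_force: [0.4, 0.1, -1.3]
opening: 0.059
grip_force: 34.2
```

servo_tool --pt "0.4 0 0 1 0" --pt "0.4 0 0 0.5 0" --pt "0.4 0 0 0 0"

```text
t: 14.4
tool_pos: [0.5534, 0.0588, 0.0368]
tool_rot: [0.457, 3.108, 0.0]
contact_force: [-3.3, 0.1, 4.3]
opening: 0.0592
grip_force: 34.7
```

Floor contact felt, so I'm releasing and lifting.

servo_tool --pt "0.85 0 0 0 0" --pt "0.85 0 0 0 0" --pt "1 0 0 0 0" --pt "1 0 0 0 0" --pt "1 0 0 -10 0" --pt "1 0 0 -30 0" --pt "1 0 0 -35 0" --pt "1 0 0 -35 0" --pt "1 0 -40 0 0" --pt "1 0 -40 0 0" --pt "1 0 -40 0 0" --pt "1 0 0 0 0"

```text
t: 15.9
tool_pos: [0.5185, -0.058, 0.1472]
tool_rot: [0.462, 3.106, -0.001]
contact_force: [0.4, -0.0, 0.2]
opening: 0.0849
grip_force: 0.0
```

Run:
```python
from h import *
sd=save("side","pics/side5.png")
v=cv2.resize(sd[115:190,250:350],(800,600),interpolation=cv2.INTER_CUBIC);cv2.imwrite("pics/c5.png",v)
go((.5154,-.0600,.047),psi=73.2)
```

```text
pos [ 0.5188 -0.0569  0.1471] yaw_y 73.14 op 0.08567626059675237 grip 0.0 t 15.95 q [-0.25 -0.13  1.93  0.    1.34 -1.53]
spin -0.0555784001955999
d_tool mm [  2.5  -4.  100.1]
```

View pics/c5.png

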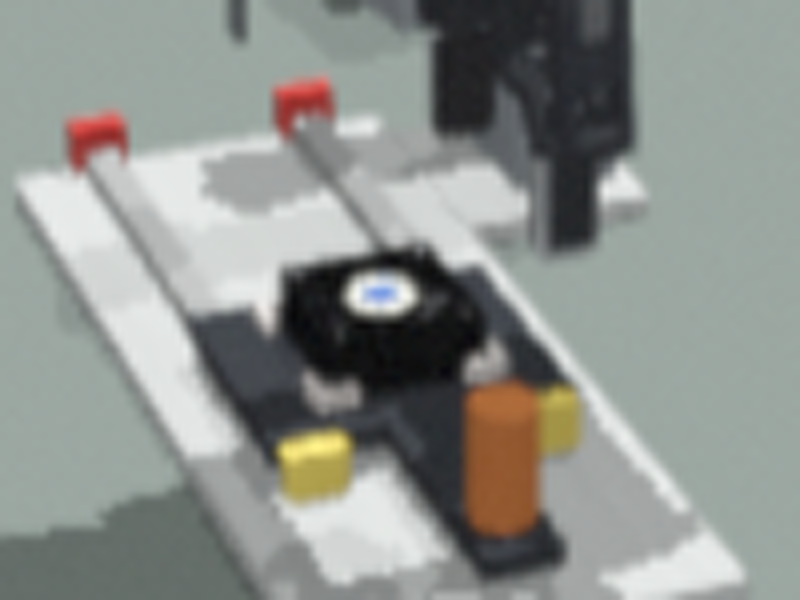

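The fan sits flat between the lugs, sticker up at crop (380,293), with the shuttle still out. Now I'll grip the knob and push home.

servo_tool --pt "1 2.5 -4 10 0" --pt "1 0 0 25 0" --pt "1 0 0 30 0" --pt "1 0 0 25 0" --pt "1 0 0 10 0" --pt "0.15 0 0 0 0" --pt "0.15 0 0 0 0" --pt "0.15 0 0 0 0" --pt "0.15 0 0 0 0" --pt "0.15 0 0 0 0" --pt "0.15 0 0 0 0" --force 40

```text
t: 17.32
tool_pos: [0.5161, -0.0591, 0.0476]
tool_rot: [0.457, 3.106, 0.001]
contact_force: [-0.4, 3.1, 6.0]
opening: 0.0248
grip_force: 39.6
```

servo_tool --pt "0.15 0 4 0 0" --pt "0.15 0 10 0 0" --pt "0.15 0 15 0 0" --pt "0.15 0 18 0 0" --pt "0.15 0 18 0 0" --pt "0.15 0 18 0 0" --pt "0.15 0 18 0 0" --pt "0.15 0 18 0 0" --pt "0.15 0 15 0 0" --pt "0.15 0 10 0 0" --pt "0.15 0 6 0 0" --pt "0.15 0 0 0 0"

```text
t: 18.82
tool_pos: [0.5596, 0.0845, 0.0476]
tool_rot: [0.456, 3.106, 0.001]
contact_force: [0.1, 0.9, 5.3]
opening: 0.0248
grip_force: 39.5
```

Moved 150 mm. Pressing on to the stops in small steps.

servo_tool --pt "0.15 0 3 0 0" --pt "0.15 0 3 0 0" --pt "0.15 0 3 0 0" --pt "0.15 0 2 0 0" --pt "0.15 0 0 0 0"

```text
t: 19.45
tool_pos: [0.5625, 0.0941, 0.0476]
tool_rot: [0.457, 3.106, -0.002]
contact_force: [-1.0, -2.1, 6.8]
opening: 0.0246
grip_force: 39.7
```

servo_tool --pt "0.15 0 2 0 0" --pt "0.15 0 2 0 0" --pt "0.15 0 0 0 0"

```text
t: 19.82
tool_pos: [0.5625, 0.0941, 0.0476]
tool_rot: [-0.456, -3.107, 0.015]
contact_force: [-6.8, -16.2, 11.3]
opening: 0.0247
grip_force: 41.5
```

Against the red stops: about 17 N and 160 mm of travel. Releasing and retreating.

servo_tool --pt "0.15 0 -3 0 0" --pt "1 0 0 0 0" --pt "1 0 0 0 0" --pt "1 0 0 0 0" --pt "1 0 0 0 0" --pt "1 0 0 -25 0" --pt "1 0 0 -30 0" --pt "1 0 -40 -30 0" --pt "1 0 -60 0 0" --pt "1 0 -60 0 0" --pt "1 0 -60 0 0" --pt "1 0 0 0 0"

```text
t: 21.32
tool_pos: [0.4976, -0.1179, 0.1314]
tool_rot: [0.466, 3.107, -0.001]
contact_force: [-0.2, -0.4, 0.3]
opening: 0.0852
grip_force: 0.0
```

servo_tool --pt "1 0 -50 0 0" --pt "1 0 -50 0 0" --pt "1 0 0 0 0"

```text
t: 21.7
tool_pos: [0.4695, -0.212, 0.1314]
tool_rot: [0.462, 3.107, -0.0]
contact_force: [0.6, 0.8, 0.4]
opening: 0.0856
grip_force: 0.0
```

Run:
```python
from h import *
a=save("side","pics/side6.png");b=save("top","pics/top6.png")
v=np.zeros((600,800,3),np.uint8);v[:,:400]=cv2.resize(a[95:185,250:310],(400,600));v[:360,400:]=cv2.resize(b[85:202,140:270],(400,360));cv2.imwrite("pics/c6.png",v)
go()
```

```text
pos [ 0.47   -0.2098  0.1311] yaw_y 73.27 op 0.08556056142638747 grip 0.0 t 21.8 q [-0.56 -0.13  1.96  0.    1.31 -1.84]
```

View pics/c6.png

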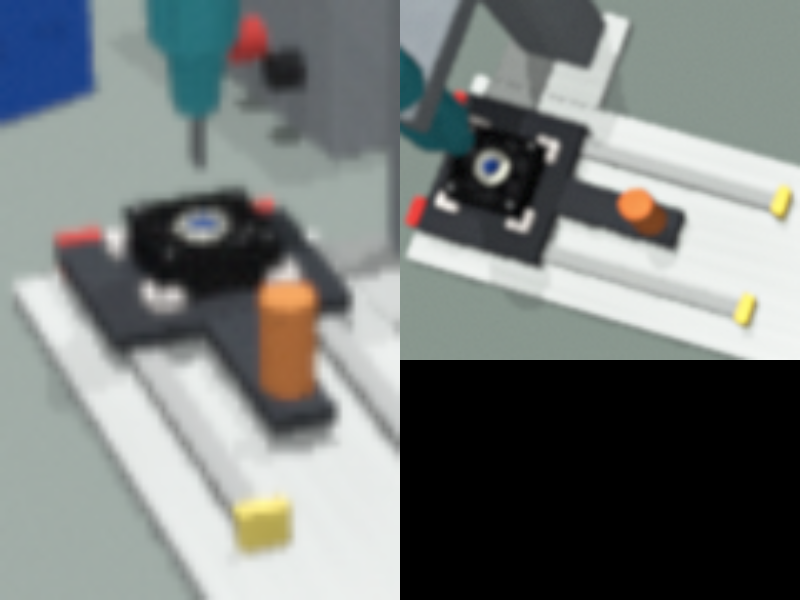

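The shuttle is against the red stops, with the fan seated between the lugs under the bit and the gripper clear. Handing in.

```bash
python3 -c "from station import finish_job;print(finish_job())"
```

```text
the job is handed in; nothing more can be done
None
```

The job is handed in at about 22 s: the fan is seated sticker up in the nest, the shuttle is home against the red stops, the gripper is clear, and I did not touch the heat sink or the relay module; no verdict was returned.

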